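# Unlock the lid stay and close the blue tool case

## Robot

A 6-joint arm with a two-finger parallel gripper is mounted at the origin on a cart in front of the work surface, level with it; the furniture and walls round the work are solid. World frame = base frame: x ahead of the robot, y to its left, z up, the work surface at z = 0. Lengths are in m, angles in rad, forces in N, time in s.
With the tool pointing down it reaches from about 0.35 to 0.975 m from the base axis. Payload 4.9 kg.
Tool frame: the origin (TCP) lies between the finger pads; the fingertips stand 22 mm ahead of it and the grasp point (between the pads) lies 3 mm ahead of it; z points along the fingers, y is the line along which they close (so a half turn about z gives the same grasp; the last joint's range is limited). The gripper opens to 85 mm and grips with 20 to 120 N. Pads are 22 mm wide; open, the fingers measure 114 mm over their backs; the gripper's body (76 mm by 85 mm) begins 54 mm behind the grasp point. The pads swing forward as they close: fully open they stand 13 mm farther back than shut.
Start: joints at [1.185, 0.053, 1.613, -0, 1.476, -0.119], TCP at [0.165, 0.603, 0.224] pointing down, gripper open.
Joint ranges: [-3.01, 3.01], [-1.01, 2.22], [0.06, 2.58], [-1.02, 4.17], [0.09, 2.62], [-3.14, 3.14]. Speed limits (rad/s): [2.57, 2.57, 3.14, 3.14, 3.14, 3.14].

## Interface

Orientations are given as a unit quaternion [w, x, y, z].
In Python, from plant import state, grab_frame, get_calibration, job_done, recognise, regions_of gives the robot as it stands.
- The arm moves only by the tool apply_moves, never from a script. Its argument "targets" is a list of rows, each an object with "translation": the shift along the tool's x, y, z normalised to -1 to 1, where 1 is 100 mm, a list of three; "twist": the turn about the tool's z normalised to -1 to 1, where 1 is 0.1 rad; "hand": the opening, from 0 (shut) to 1 (fully open). A call has 1 to 8 rows; each row shifts and turns the commanded pose from where the row before left it, along the tool's axes as they then stand; what a row does not reach is not made up. A row lasts 1/10 s, in which the tool goes at most 50 mm and 8.59 degrees, less where a joint would pass 70% of its speed; a pose out of reach is approached as far as the arm can. A call with a number of a shift or a turn outside -1 to 1 is refused whole. A call with a gripper value outside its range is refused whole. The fingers move at their own pace and stop on an object; the grip force is fixed at half the most. Time passes only in rows, so rows that do not move let the fingers close. It gives the time, the measured TCP pose, the force, the opening and the grip force at its end, in the units of the state.
- state(): the state, without advancing time (a new reading comes with each control period).
- grab_frame(name): name is "scene" or "top" or "wrist"; returns the picture (480x640x3 uint8, red, green, blue); there is no depth.
- get_calibration(name): a dict with "camera_matrix" (3x3 intrinsics, pixels), "D" ([k1, k2, p1, p2, k3] as OpenCV has them; the pictures are not rectified), "pose" (4x4, takes a point from camera to world coordinates). Camera axes: x right, y up, looking along -z (the intrinsics and any distortion apply to the point x, -y, -z); pixel columns grow to the right and rows downward; lengths in m; the calibration is good to about 2 mm. A picture is of the moment at which its call begins: read the wrist's pose just before it. get_calibration takes no time and is no camera call; for the wrist camera it gives the pose at the moment of the call.
- job_done(): hands the job in; it is judged then, once.
Trained networks look in the newest picture that a camera, given by its name, has taken for a name from the list of things; names that differ only in an ending like _2 or _b are one class to them, and where a whole thing is asked for, a point or a joint stands for the part that bears it (a point fixed in the world has none). Each returns a list of dicts, best first, with "score" (0 to 1); they miss things now and then, are a little off and sometimes report something else, mostly with a low value. They report only what shows in the picture. A call takes as long as a camera call.
- recognise(camera, query): "point" ([x, y, z] in m, in world coordinates, good to about 4 mm: the middle of the surface that is visible of it).
- regions_of(camera, query): "pixels" (480x640 bool, what is visible of it).
The state is a dict: "time": time; "joint_pos": joint angles; "joint_vel": joint speeds; "joint_efforts": joint torques, N m; "tool_pos": TCP position; "tool_rot": TCP orientation; "contact_force": force on the tool from outside, world axes, zero at the start; "ft_torque": the same for the moment, N m; "gripper_width": opening from 0.0 (shut) to 1.0 (fully open); "grasp_force": force on a finger pad.
Only numpy, scipy, OpenCV 4.12 (cv2) and the standard library are available. Lean on these libraries where they do the work, as an engineer would, in place of code of your own. Each camera call takes 0.05 s, during which the arm holds its last target. There are 200 camera calls.

## Task

Close the blue tool case: its lid is held open by a locked folding stay, so first press the yellow knuckle of that stay down and back past centre until the stay gives, then push the lid over from behind and lower it gently until it is fully shut, without slamming it. Leave the grey case open as it is and do not disturb the red tape measure.

Things in the scene. Friction and masses are not known exactly. Their poses are not given: they have to be found in the camera images.
- blue_hinge (a point): Blue steel tool case, fixed: 200 deep (its x), 170 wide, 115 mm high, flat lid 10 mm thick reaching 200 mm from its hinge. Point: middle of the hinge line, on the rear top edge, 115 mm above the table; it stays put. Axes: x to the case's rear, y left, z up. Shut, the lid lies to -x, its top 10 mm above this point; as found it stands at 80 degrees, outer face to the rear.
- blue_press (a point): Centre of the blue case's stay knuckle: yellow boss, 22 mm diameter, 30 mm long along the case's y, its centre 25 mm outside the case's right (-y) wall, 49 mm above the rim as found. It circles, radius 103 mm, about a pin at the front: it goes down and rearward (6 mm per 8 mm down), passes centre after 6 mm, is well unlocked after 25 to 30 mm, and stays put. Takes a few N.
- blue_knuckle (a joint): Bend of the blue case's stay at its knuckle, rad: about -0.12 locked against its stop, 0 straight, growing as it folds (about 2.2 when the lid is shut). While it is negative the lid cannot be closed.
- blue_lid (a joint): Opening angle of the blue case's lid about its hinge, rad: 0 shut, about 1.40 as found. The hinge is stiff: the lid stays at whatever angle it is left and does not fall; pushing it takes about 3 to 6 N near its free edge.
- grey_lid (a joint): Opening angle of the lid of the grey case (same build and size as the blue one, with a yellow knuckle too, standing beside it to the left or right), rad: 0 shut, about 1.40 as found. To be left open.
- tape_measure: Red tape measure, 37 x 73 x 62 mm, standing loose on the table between the two cases; origin at the centre of its underside. To be left where it is.

How it is judged:
On the way:
1. the blue case's stay is broken at its knuckle: pushed well past centre (value of joint blue_knuckle above 0.2 rad), for 0.1 s.
At the end, for the whole second after the job is handed in: The blue lid is shut (within 0.06 rad, 12 mm at its free edge), the grey lid still stands open (above 1.3 rad) and the tape measure is within 30 mm of where it was (value of joint blue_lid below 0.06 rad and value of joint grey_lid above 1.3 rad and distance of tape_measure from where it was at the start of the episode below 0.03 m); the robot touches nothing.
It fails at once if the blue lid is slammed: it closes faster than 1.5 rad/s (0.3 m/s at its free edge) (velocity of joint blue_lid below -1.5 rad/s).
It fails at once if the grey case's lid is moved from its open position (below 1.3 rad) (value of joint grey_lid below 1.3 rad).
It fails at once if the tape measure is moved more than 30 mm (distance of tape_measure from where it was at the start of the episode above 0.03 m).
It also fails if it takes over 45 s, if anything falls off the work surface, if the arm or the gripper's body presses on something with over 40 N, if the wrist force passes 120 N, or if a joint passes its speed limit or range.

## Working session

There is one attempt and no reset: what is moved stays moved. The work goes in short steps, Python scripts to look and compute and a tool call to move; the robot and the scene stay as the last step left them, time stands still between calls to the robot, and variables do not carry over. Pictures are saved under pics/ and viewed, at most 11 in all, crops included, and the job is handed in when it is done.

Besides the shell and the picture viewer there is one more tool, called after ">>>" as name(argument=value, ...), one argument or row to a line, values as JSON. apply_moves: Moves the arm, as the interface text tells. Its arguments: {"type":"object","properties":{"targets":{"type":"array"}},"required":["targets"]}

```bash
mkdir -p pics
python3 - <<'E'
from plant import *
import cv2,numpy as np
s=state();print(s['time'],s['tool_pos'],s['tool_rot'],s['gripper_width'])
fr=[]
for c in ['scene','top']:
    f=grab_frame(c);cv2.imwrite(f'pics/{c}0.png',f[...,::-1])
    for q in ['blue_hinge','blue_press','blue_knuckle','blue_lid','grey_lid','tape_measure']:
        try: print(c,q,[(np.round(d['point'],3).tolist(),round(d['score'],2)) for d in recognise(c,q)][:4])
        except Exception as e: print(c,q,e)
    print(np.round(get_calibration(c)['pose'],3).tolist())
print(state()['time'])
E
```

```text
0.0 [0.16452293 0.60228962 0.22257125] [-2.60839829e-04  1.33007014e-01  9.91114566e-01 -9.91581880e-04] 0.9989759770491736
scene blue_hinge [([0.604, 0.238, 0.096], 0.98)]
scene blue_press [([0.561, 0.134, 0.176], 0.74)]
scene blue_knuckle [([0.606, 0.147, 0.189], 0.76), ([0.633, 0.242, 0.233], 0.39)]
scene blue_lid [([0.608, 0.151, 0.191], 0.64), ([0.632, 0.241, 0.234], 0.57)]
scene grey_lid [([0.632, -0.167, 0.23], 0.78)]
scene tape_measure [([0.497, -0.007, 0.044], 0.87), ([0.559, 0.134, 0.171], 0.64)]
[[0.609, 0.545, -0.576, -0.072], [-0.793, 0.404, -0.456, -0.545], [-0.016, 0.735, 0.678, 0.882], [0.0, 0.0, 0.0, 1.0]]
top blue_hinge [([0.565, 0.248, 0.021], 0.65)]
top blue_press [([0.567, 0.131, 0.168], 0.61)]
top blue_knuckle [([0.605, 0.152, 0.193], 0.61)]
top blue_lid [([0.619, 0.243, 0.312], 0.67)]
top grey_lid [([0.622, -0.155, 0.314], 0.92)]
top tape_measure [([0.51, 0.004, 0.057], 0.6)]
[[-0.022, 0.992, -0.122, 0.426], [-1.0, -0.021, 0.006, -0.012], [0.004, 0.122, 0.992, 1.329], [0.0, 0.0, 0.0, 1.0]]
0.7
```

View pics/scene0.png

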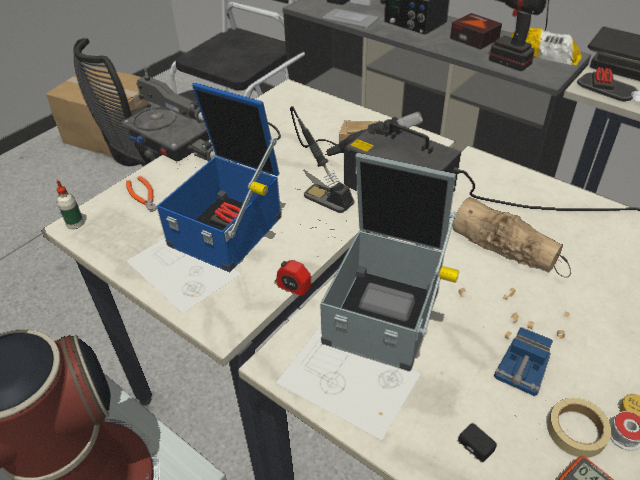

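View pics/top0.png

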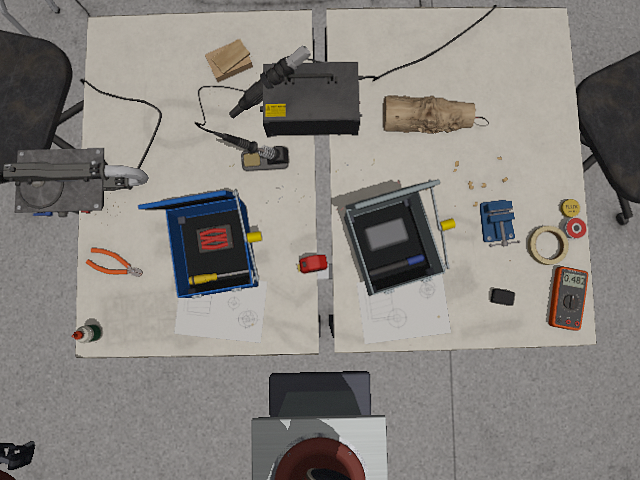

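The blue case stands left at about (215,245) in the top picture, its knuckle at (253,237). The red tape measure is at (313,263), with the grey case to its right. Next I fit the case pose with a wireframe and triangulate the knuckle.

```bash
cat > h.py <<'E'
from plant import *
import cv2,numpy as np
from scipy.optimize import least_squares
def proj(c,P,cal=None):
    k=cal or get_calibration(c);T=np.linalg.inv(np.array(k['pose']))
    p=(np.atleast_2d(P)@T[:3,:3].T+T[:3,3])*[1,-1,-1]
    return cv2.projectPoints(p,np.zeros(3),np.zeros(3),np.array(k['camera_matrix']),np.array(k['D'],float))[0][:,0]
def case2w(pose,P):
    x,y,a=pose;c,s=np.cos(a),np.sin(a);P=np.atleast_2d(P)
    return np.c_[x+c*P[:,0]-s*P[:,1],y+s*P[:,0]+c*P[:,1],P[:,2]+.115]
E
python3 - <<'E'
from h import *
cen={}
for c in ['scene','top']:
    f=grab_frame(c)
    for q in ['blue_press','blue_lid','tape_measure']:
        r=regions_of(c,q)
        for d in r[:2]:
            m=d['pixels'];ys,xs=np.nonzero(m);print(c,q,round(d['score'],2),m.sum(),xs.mean().round(1),ys.mean().round(1),xs.min(),xs.max(),ys.min(),ys.max())
    # blue-ish + yellow knuckle by colour
    hsv=cv2.cvtColor(f,cv2.COLOR_RGB2HSV)
    bx=(190,80,300,290) if c=='scene' else (130,180,275,310)
    crop=f[bx[1]:bx[3],bx[0]:bx[2],::-1]
    cv2.imwrite(f'pics/{c}_crop.png',cv2.resize(crop,None,fx=3.5 if c=='top' else 2.8,fy=3.5 if c=='top' else 2.8,interpolation=cv2.INTER_CUBIC))
    print(crop.shape)
E
python3 -c "
import cv2,numpy as np
a=cv2.imread('pics/scene_crop.png');b=cv2.imread('pics/top_crop.png');H=max(a.shape[0],b.shape[0])
p=lambda i:cv2.copyMakeBorder(i,0,H-i.shape[0],0,0,0)
o=np.hstack([p(a),p(b)]);print(a.shape,b.shape,o.shape);cv2.imwrite('pics/both.png',o)"
```

```text
scene blue_press 0.81 729 254.0 186.5 229 276 138 237
scene blue_lid 0.61 4415 236.2 126.8 194 277 84 174
scene tape_measure 0.93 954 293.8 277.3 275 310 260 295
(210, 110, 3)
top blue_press 0.87 212 250.4 230.8 234 261 192 243
top blue_lid 0.89 957 187.6 201.0 138 233 190 210
top tape_measure 0.64 504 312.9 262.5 298 328 253 272
(130, 145, 3)
(588, 308, 3) (455, 508, 3) (588, 816, 3)
```

View pics/both.png

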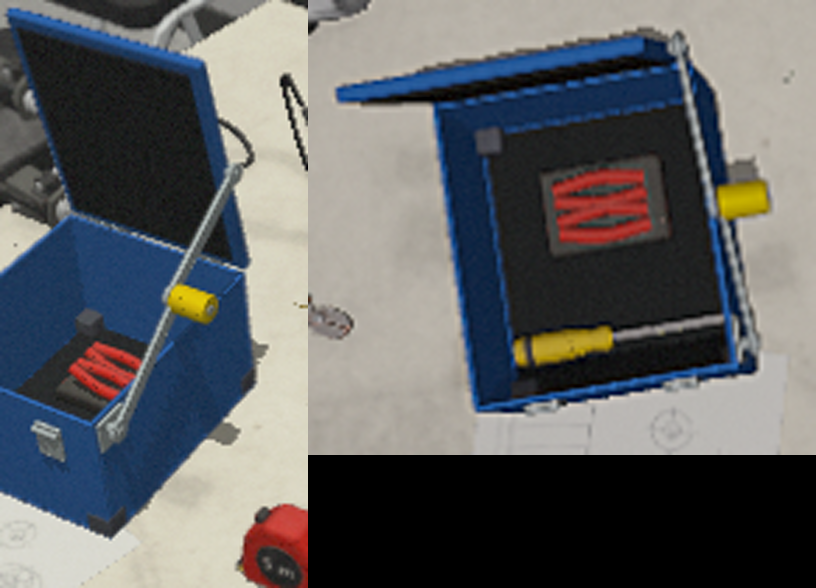

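Run:
```python
from h import *
t=np.deg2rad(80);L=lambda y,n:[-.2*np.cos(t)+n*np.sin(t),y,.2*np.sin(t)+n*np.cos(t)]
S=[(L(.085,.005),(193.6,83.6)),(L(-.085,.005),(263.9,102.1)),([0,-.085,0],(277.1,176.4)),([0,.085,0],(215,156.8)),([-.2,-.085,0],(224.6,240)),([-.2,-.085,-.115],(229.3,271.8))]
T=[([-.2,.085,0],(178.6,297.1)),([-.2,-.085,0],(257.7,285.7)),([0,.085,0],(166.9,210)),(L(.085,.005),(138.6,206.3))]
cs,ct=get_calibration('scene'),get_calibration('top')
def res(p):
    r=[]
    k=[p[3],-.11,p[4]]
    for c,cal,D in(('scene',cs,S+[(k,(258.6,188.2))]),('top',ct,T+[(k,(254.3,236.9))])):
        q=proj(c,case2w(p[:3],[d[0] for d in D]),cal)
        r.append((q-[d[1] for d in D]).ravel())
    return np.concatenate(r)
s=least_squares(res,[.62,.25,.1,-.06,.05],loss='soft_l1')
print(np.round(s.x,4));print(np.round(res(s.x).reshape(-1,2),1).tolist())
np.save('pose.npy',s.x)
p=s.x[:3]
print('knuckle w',case2w(p,[s.x[3],-.11,s.x[4]]).round(4),'rear lid top',case2w(p,L(0,.01)).round(4))
print(state()['tool_rot'])
```

```text
[ 0.6488  0.2456  0.1433 -0.102   0.0486]
[[-1.4, -1.7], [-1.7, -0.4], [0.8, -0.0], [-0.0, -1.8], [-2.3, -8.4], [0.5, 0.6], [0.4, -0.2], [0.6, 0.4], [-2.6, -0.7], [0.5, -0.7], [1.9, 1.1], [2.7, 0.2]]
knuckle w [[0.5636 0.1222 0.1636]] rear lid top [[0.6242 0.2421 0.3137]]
[ 1.05553022e-05  1.33010387e-01  9.91114644e-01 -8.94528947e-06]
```

```bash
cat >> h.py <<'E'
def local():
    "TCP in case frame, and tool yaw error"
    p=np.load('pose.npy')[:3];s=state();d=np.array(s['tool_pos'])-[p[0],p[1],.115];c,n=np.cos(p[2]),np.sin(p[2])
    w,x,y,z=s['tool_rot'];yw=np.array([2*(x*y-w*z),1-2*(x*x+z*z)])
    print('t',round(s['time'],2),'case xyz mm',(1000*np.array([c*d[0]+n*d[1],-n*d[0]+c*d[1],d[2]])).round(1),'yaw err',round(np.arctan2(yw[1],yw[0])-np.pi/2-p[2],3),'F',np.round(s['contact_force'],1),'w',round(s['gripper_width'],2))
E
python3 - <<'E'
from h import *
t=np.deg2rad(80);L=lambda y,n:[-.2*np.cos(t)+n*np.sin(t),y,.2*np.sin(t)+n*np.cos(t)]
S=[(L(.085,.005),(193.6,83.6)),(L(-.085,.005),(263.9,102.1)),([0,-.085,0],(277.1,176.4)),([0,.085,0],(215,156.8)),([-.2,-.085,-.115],(229.3,271.8))]
T=[([-.2,.085,0],(178.6,297.1)),([-.2,-.085,0],(257.7,285.7)),([0,.085,0],(166.9,210)),(L(.085,.005),(138.6,206.3))]
cs,ct=get_calibration('scene'),get_calibration('top')
def res(p):
    r=[];k=p[3:6]
    for c,cal,D in(('scene',cs,S+[(k,(258.6,188.2))]),('top',ct,T+[(k,(254.3,236.9))])):
        r.append((proj(c,case2w(p[:3],[d[0] for d in D]),cal)-[d[1] for d in D]).ravel())
    return np.concatenate(r)
s=least_squares(res,[.62,.25,.1,-.06,-.11,.05],loss='soft_l1')
print(np.round(s.x,4));print(np.round(res(s.x).reshape(-1,2),1).tolist())
np.save('pose.npy',s.x);local()
E
```

```text
[ 0.6488  0.2454  0.1401 -0.0987 -0.105   0.044 ]
[[-1.2, -1.8], [-1.7, -0.3], [0.9, 0.1], [0.1, -1.8], [0.3, 0.6], [-0.7, 0.1], [0.4, 0.3], [-2.8, -0.5], [0.6, -0.8], [1.9, 0.9], [0.5, -0.5]]
t 1.1 case xyz mm [-429.4  421.6  108.8] yaw err -0.407 F [-0.1 -0.3  0. ] w 1.0
```

>>> apply_moves(
  targets=[
    {"translation": [0, 0, -0.4], "twist": -1, "hand": 0},
    {"translation": [0, 0, -0.4], "twist": -1, "hand": 0},
    {"translation": [0, 0, -0.4], "twist": -1, "hand": 0},
    {"translation": [0, 0, -0.2], "twist": -1, "hand": 0},
  ],
)

```text
time: 1.5
tool_pos: [0.1651, 0.6038, 0.369]
tool_rot: [0.001, -0.069, 0.998, 0.003]
contact_force: [0.3, 0.1, 0.1]
gripper_width: 0.332
grasp_force: 0.0
```

```bash
python3 -c "
from h import *
local()"
```

```text
t 1.5 case xyz mm [-429.   422.4  254. ] yaw err -0.003 F [0.3 0.1 0.1] w 0.33
```

>>> apply_moves(
  targets=[
    {"translation": [-0.234, -0.387, 0], "twist": 0, "hand": 0},
    {"translation": [-0.234, -0.387, 0], "twist": 0, "hand": 0},
    {"translation": [-0.234, -0.387, 0], "twist": 0, "hand": 0},
    {"translation": [-0.234, -0.387, 0], "twist": 0, "hand": 0},
    {"translation": [-0.234, -0.387, 0], "twist": 0, "hand": 0},
    {"translation": [-0.234, -0.387, 0], "twist": 0, "hand": 0},
    {"translation": [-0.234, -0.387, 0], "twist": 0, "hand": 0},
    {"translation": [-0.234, -0.387, 0], "twist": 0, "hand": 0},
  ],
)

```text
time: 2.3
tool_pos: [0.3922, 0.3193, 0.3641]
tool_rot: [0.0, -0.067, 0.998, 0.0]
contact_force: [1.3, 0.9, -0.4]
gripper_width: 0.002
grasp_force: 0.0
```

>>> apply_moves(
  targets=[
    {"translation": [-0.234, -0.387, 0], "twist": 0, "hand": 0},
    {"translation": [-0.234, -0.387, 0], "twist": 0, "hand": 0},
    {"translation": [-0.234, -0.387, 0], "twist": 0, "hand": 0},
    {"translation": [-0.234, -0.387, 0], "twist": 0, "hand": 0},
    {"translation": [-0.234, -0.387, 0], "twist": 0, "hand": 0},
    {"translation": [-0.234, -0.387, 0], "twist": 0, "hand": 0},
    {"translation": [0, 0, 0], "twist": 0, "hand": 0},
    {"translation": [0, 0, 0], "twist": 0, "hand": 0},
  ],
)

```text
time: 3.1
tool_pos: [0.5617, 0.1086, 0.3634]
tool_rot: [-0.001, -0.066, 0.998, 0.0]
contact_force: [-0.5, -0.0, -0.7]
gripper_width: -0.005
grasp_force: 0.0
```

Run:
```python
from h import *
local()
cal=get_calibration('wrist');f=grab_frame('wrist');im=f[...,::-1].copy()
p=np.load('pose.npy')
print(proj('wrist',case2w(p[:3],[p[3:6],[-.2,-.085,0],[0,-.085,0]]),cal))
print([(np.round(d['point'],3),d['score']) for d in recognise('wrist','blue_press')])
for d in regions_of('wrist','blue_press')[:1]:
    ys,xs=np.nonzero(d['pixels']);print(xs.mean(),ys.mean(),xs.min(),xs.max(),ys.min(),ys.max())
cv2.imwrite('pics/w1.png',im)
```

```text
t 3.1 case xyz mm [-105.4 -123.3  248.4] yaw err -0.009 F [-0.5 -0.  -0.7] w -0.0
[[334.07417129 212.25113456]
 [354.07031662  94.21763573]
 [349.99803206 290.27907079]]
[(array([0.564, 0.135, 0.17 ]), 0.92)]
346.73100233100234 219.03449883449883 318 364 104 339
```

View pics/w1.png

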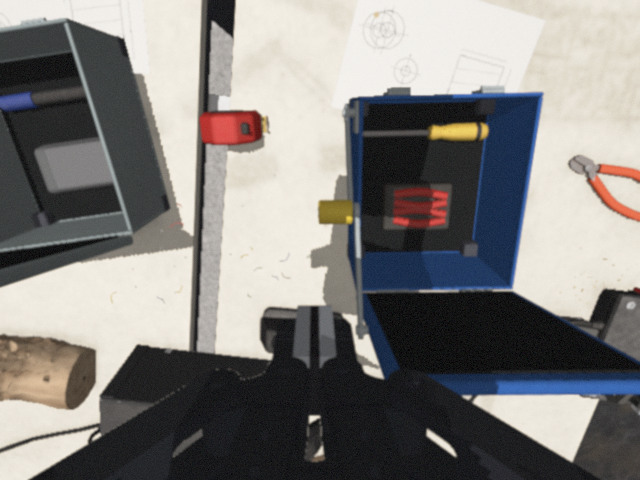

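>>> apply_moves(
  targets=[
    {"translation": [-0.02, 0.05, 0.4], "twist": 0, "hand": 0},
    {"translation": [0, 0, 0.4], "twist": 0, "hand": 0},
    {"translation": [0, 0, 0.4], "twist": 0, "hand": 0},
    {"translation": [0, 0, 0.3], "twist": 0, "hand": 0},
    {"translation": [0, 0, 0.06], "twist": 0, "hand": 0},
    {"translation": [0, 0, 0.06], "twist": 0, "hand": 0},
  ],
)

```text
time: 3.85
tool_pos: [0.5625, 0.1155, 0.2022]
tool_rot: [0.0, -0.067, 0.998, 0.0]
contact_force: [0.2, 0.1, 1.1]
gripper_width: 0.002
grasp_force: 0.0
```

```bash
python3 -c "
from h import *
local()"
```

```text
t 3.85 case xyz mm [-103.6 -116.6   87.2] yaw err -0.005 F [0.2 0.1 1.1] w 0.0
```

>>> apply_moves(
  targets=[
    {"translation": [0, 0, 0.06], "twist": 0, "hand": 0},
    {"translation": [-0.05, 0, 0.07], "twist": 0, "hand": 0},
    {"translation": [-0.05, 0, 0.07], "twist": 0, "hand": 0},
    {"translation": [-0.04, 0, 0.07], "twist": 0, "hand": 0},
    {"translation": [-0.03, 0, 0.07], "twist": 0, "hand": 0},
    {"translation": [-0.03, 0, 0.07], "twist": 0, "hand": 0},
    {"translation": [0, 0, 0], "twist": 0, "hand": 0},
  ],
)

```text
time: 4.55
tool_pos: [0.584, 0.1174, 0.1607]
tool_rot: [0.001, -0.066, 0.998, 0.0]
contact_force: [2.9, -0.3, 0.7]
gripper_width: -0.004
grasp_force: 1.4
```

Run:
```python
from h import *
local()
f=grab_frame('scene')
cv2.imwrite('pics/s2.png',cv2.resize(f[70:290,180:340,::-1],None,fx=2.7,fy=2.7))
local()
```

```text
t 4.55 case xyz mm [ -82.1 -117.7   45.7] yaw err -0.007 F [ 2.9 -0.3  0.7] w -0.0
t 4.6 case xyz mm [ -82.4 -117.7   46.1] yaw err -0.007 F [3.5 0.6 1.7] w 0.0
```

View pics/s2.png

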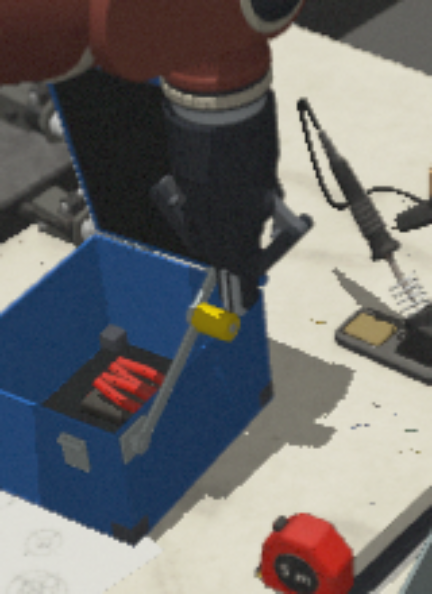

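The boss is still at about (259,188), where it started, so it has not moved and the finger slid behind or beside it. I'll compare the predicted tip and boss projections.

Run:
```python
from h import *
p=np.load('pose.npy')
P=[[-.082,-.118,.024],[-.082-.011,-.118-.0145,.024],[-.082-.011,-.118+.0145,.024],[-.1,-.092,.049],[-.1,-.122,.049],[-.092,-.092,.04],[-.092,-.122,.04],[-.08,-.092,.025],[-.08,-.122,.025]]
print(((proj('scene',case2w(p[:3],P))-[180,70])*2.7).round())
print(state()['joint_pos'])
```

```text
[[240. 333.]
 [248. 347.]
 [215. 336.]
 [194. 310.]
 [228. 322.]
 [201. 313.]
 [235. 325.]
 [212. 320.]
 [246. 332.]]
[ 7.33449222e-02  2.77173041e-02  1.74517484e+00  1.53544860e-04
  1.36650994e+00 -1.63052590e+00]
```

>>> apply_moves(
  targets=[
    {"translation": [0, 0, -0.2], "twist": 0, "hand": 0},
    {"translation": [0, 0, -0.4], "twist": 0, "hand": 0},
    {"translation": [0.05, 0, -0.4], "twist": 0, "hand": 0},
    {"translation": [0.18, -0.06, -0.4], "twist": 0, "hand": 0},
    {"translation": [0, 0, -0.4], "twist": 0, "hand": 0},
    {"translation": [0, 0, -0.2], "twist": 0, "hand": 0},
    {"translation": [0, 0, 0], "twist": 0, "hand": 0},
  ],
)

```text
time: 5.3
tool_pos: [0.5614, 0.1082, 0.3654]
tool_rot: [0.003, -0.067, 0.998, -0.0]
contact_force: [0.1, 0.9, 0.4]
gripper_width: -0.0
grasp_force: 0.0
```

Run:
```python
from h import *
local()
cal=get_calibration('wrist');f=grab_frame('wrist')
p=np.load('pose.npy')
print(proj('wrist',case2w(p[:3],[p[3:6],[-.08,-.107,.025],[-.2,-.085,0],[0,-.085,0]]),cal))
t=grab_frame('top');s=grab_frame('scene')
u=lambda a,k:cv2.resize(a[...,::-1],None,fx=k,fy=k)
a=u(f[90:340,270:560],1.4)
b=u(t[180:310,130:275],2.69);c=u(s[80:290,190:300],1.667)
H=350;o=np.hstack([cv2.copyMakeBorder(i[:H],0,max(0,H-i.shape[0]),0,0,0) for i in (a,c)])
cv2.imwrite('pics/w2.png',o);cv2.imwrite('pics/t2.png',b);print(o.shape)
```

```text
t 5.3 case xyz mm [-105.8 -123.6  250.4] yaw err -0.007 F [0.1 0.9 0.4] w -0.0
[[334.50735756 210.45535592]
 [331.37218992 224.31819907]
 [354.75761994  92.57048878]
 [350.12828937 287.97396629]]
(350, 589, 3)
```

View pics/w2.png

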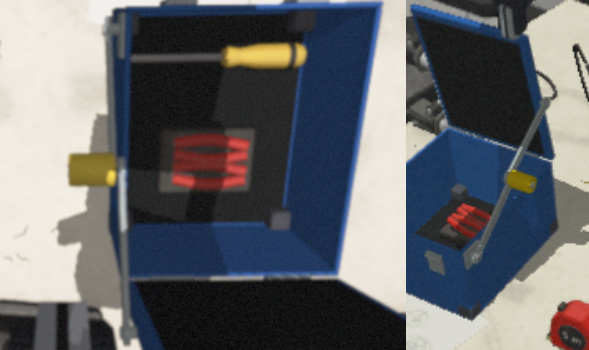

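Run:
```python
from h import *
im=cv2.imread('pics/s2.png');p=np.load('pose.npy')
z=cv2.resize(im[230:390,140:320],None,fx=3,fy=3,interpolation=cv2.INTER_CUBIC)
def q(P):return (((proj('scene',case2w(p[:3],P))-[180,70])*2.7-[140,230])*3).round().astype(int)
for x in(-.093,-.071):
  for y in(-.1325,-.1035):
    a,b=q([[x,y,.024],[x,y,.065]]);cv2.line(z,tuple(map(int,a)),tuple(map(int,b)),(0,255,0) if x<-.08 else (255,0,255),1)
cal=get_calibration('wrist');w=grab_frame('wrist')[...,::-1].copy()
s=state();c=np.array(s['tool_pos'])
k,_=cv2.Rodrigues(np.array([0,0,0.]));
qw=np.array(s['tool_rot']);from scipy.spatial.transform import Rotation as R
M=R.from_quat(qw[[1,2,3,0]]).as_matrix()
for zz,col in((.022,(0,255,0)),(0,(255,0,255))):
  pts=[c+M@np.array([a,b,zz]) for a,b in((.011,.0145),(.011,-.0145),(-.011,-.0145),(-.011,.0145))]
  cv2.polylines(w,[proj('wrist',pts,cal).astype(int)],True,col,1)
w=cv2.resize(w[280:440,240:390],None,fx=1.7,fy=3)
o=np.hstack([z,cv2.resize(w,(255,480))]);print(o.shape);cv2.imwrite('pics/z.png',o)
```

```text
(480, 795, 3)
```

View pics/z.png

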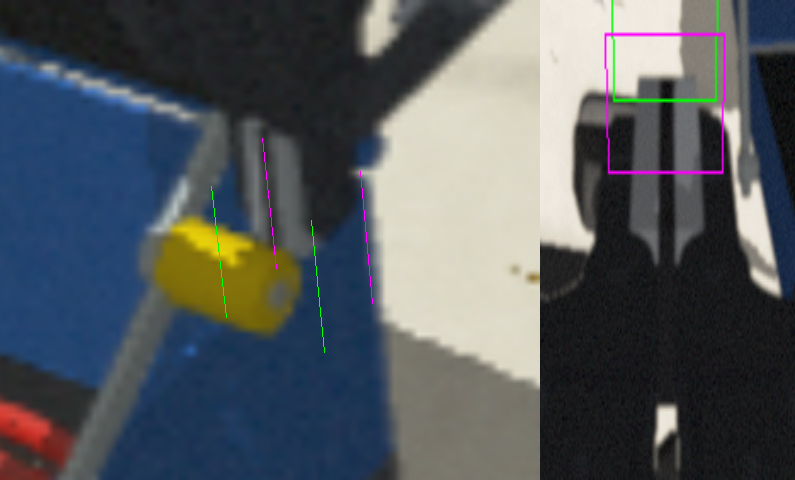

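>>> apply_moves(
  targets=[
    {"translation": [0, -0.25, 0], "twist": 0, "hand": 0.8},
    {"translation": [0, 0, 0.4], "twist": 0, "hand": 0.8},
    {"translation": [0, 0, 0.4], "twist": 0, "hand": 0.8},
    {"translation": [0, 0, 0.4], "twist": 0, "hand": 0.8},
    {"translation": [0, 0, 0.3], "twist": 0, "hand": 0.8},
    {"translation": [0, 0, 0], "twist": 0, "hand": 0.8},
    {"translation": [0, 0, 0], "twist": 0, "hand": 0.8},
  ],
)

```text
time: 6.2
tool_pos: [0.563, 0.0835, 0.2094]
tool_rot: [-0.002, -0.067, 0.998, 0.0]
contact_force: [-0.3, 0.1, 1.0]
gripper_width: 0.799
grasp_force: 0.0
```

Run:
```python
from h import *
local()
w=grab_frame('wrist')[...,::-1];s=grab_frame('scene')[...,::-1]
a=w[120:360,160:480];b=cv2.resize(s[120:230,210:320],None,fx=2.7,fy=2.7,interpolation=cv2.INTER_CUBIC)
H=300;o=np.hstack([cv2.resize(a,(400,300)),cv2.resize(b,(300,300))]);cv2.imwrite('pics/v3.png',o)
```

```text
t 6.2 case xyz mm [-107.6 -148.3   94.4] yaw err -0.007 F [-0.3  0.1  1. ] w 0.8
```

View pics/v3.png

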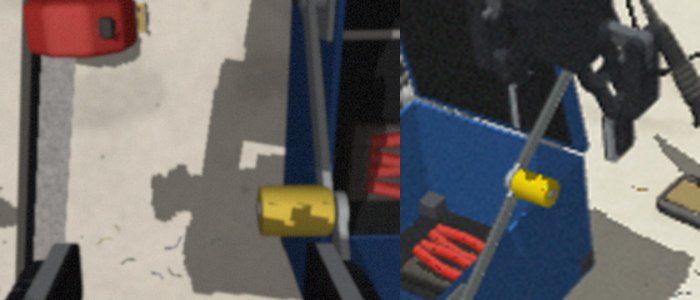

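The wrist crop shows the inner finger at x≈290-325, a bit inboard of the boss centre (296,210). The tip is about 40 mm above the boss, higher than assumed. I'll shift outward and go down by touch.

>>> apply_moves(
  targets=[
    {"translation": [-0.03, -0.08, 0.2], "twist": 0, "hand": 0.8},
    {"translation": [0, 0, 0.08], "twist": 0, "hand": 0.8},
    {"translation": [0, 0, 0.06], "twist": 0, "hand": 0.8},
    {"translation": [0, 0, 0.05], "twist": 0, "hand": 0.8},
    {"translation": [0, 0, 0], "twist": 0, "hand": 0.8},
  ],
)

```text
time: 6.8
tool_pos: [0.5677, 0.0762, 0.1716]
tool_rot: [-0.0, -0.067, 0.998, 0.0]
contact_force: [-0.2, 0.6, -0.6]
gripper_width: 0.799
grasp_force: 0.0
```

```bash
python3 -c "
from h import *
local()"
```

```text
t 6.8 case xyz mm [-104.  -156.2   56.6] yaw err -0.007 F [-0.2  0.6 -0.6] w 0.8
```

>>> apply_moves(
  targets=[
    {"translation": [0, 0, 0.05], "twist": 0, "hand": 0.8},
    {"translation": [0, 0, 0.05], "twist": 0, "hand": 0.8},
    {"translation": [0, 0, 0], "twist": 0, "hand": 0.8},
  ],
)

```text
time: 7.1
tool_pos: [0.5674, 0.076, 0.1609]
tool_rot: [-0.001, -0.067, 0.998, 0.0]
contact_force: [-0.2, -0.0, -0.5]
gripper_width: 0.798
grasp_force: 0.0
```

>>> apply_moves(
  targets=[
    {"translation": [0, 0, 0.05], "twist": 0, "hand": 0.8},
    {"translation": [0, 0, 0.05], "twist": 0, "hand": 0.8},
    {"translation": [0, 0, 0], "twist": 0, "hand": 0.8},
  ],
)

```text
time: 7.4
tool_pos: [0.5678, 0.076, 0.1512]
tool_rot: [-0.0, -0.067, 0.998, 0.0]
contact_force: [1.0, 0.7, 2.2]
gripper_width: 0.8
grasp_force: 0.2
```

Run:
```python
from h import *
local()
w=grab_frame('wrist')[...,::-1];s=grab_frame('scene')[...,::-1];t=grab_frame('top')[...,::-1]
a=w[120:360,160:480];b=cv2.resize(s[120:230,210:320],None,fx=4,fy=4,interpolation=cv2.INTER_CUBIC)
o=np.hstack([cv2.resize(a,(350,440)),b]);cv2.imwrite('pics/v4.png',o);print(o.shape)
```

```text
t 7.4 case xyz mm [-103.9 -156.4   36.2] yaw err -0.007 F [1.  0.7 2.2] w 0.8
(440, 790, 3)
```

View pics/v4.png

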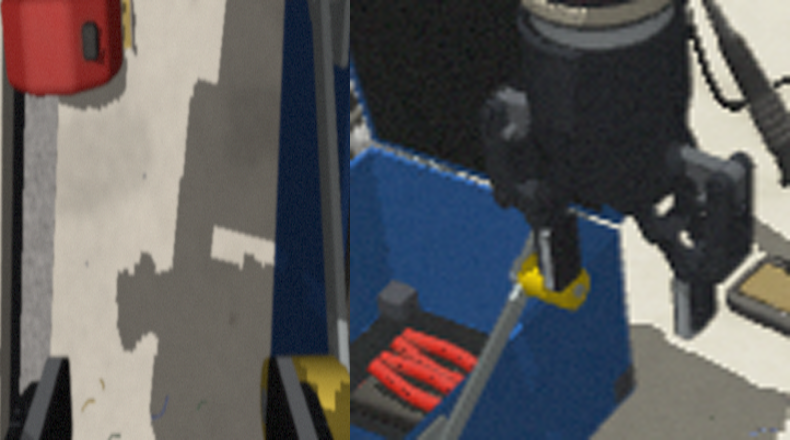

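The inner finger now sits on the boss at about (560,275) in the right crop, and there is contact force. I'll press along the arc.

>>> apply_moves(
  targets=[
    {"translation": [-0.03, 0, 0.05], "twist": 0, "hand": 0.8},
    {"translation": [-0.03, 0, 0.05], "twist": 0, "hand": 0.8},
    {"translation": [-0.03, 0, 0.05], "twist": 0, "hand": 0.8},
    {"translation": [0, 0, 0], "twist": 0, "hand": 0.8},
  ],
)

```text
time: 7.95
tool_pos: [0.5773, 0.0772, 0.1362]
tool_rot: [0.0, -0.066, 0.998, 0.0]
contact_force: [0.4, 1.1, 0.8]
gripper_width: 0.802
grasp_force: 0.1
```

```bash
python3 -c "
from h import *
local()"
```

```text
t 7.95 case xyz mm [ -94.4 -156.5   21.2] yaw err -0.007 F [0.4 1.1 0.8] w 0.8
```

>>> apply_moves(
  targets=[
    {"translation": [-0.02, 0, 0.05], "twist": 0, "hand": 0.8},
    {"translation": [-0.02, 0, 0.05], "twist": 0, "hand": 0.8},
    {"translation": [-0.02, 0, 0.05], "twist": 0, "hand": 0.8},
    {"translation": [-0.01, 0, 0.05], "twist": 0, "hand": 0.8},
    {"translation": [0, 0, 0], "twist": 0, "hand": 0.8},
    {"translation": [0, 0, 0], "twist": 0, "hand": 0.8},
  ],
)

```text
time: 8.55
tool_pos: [0.5839, 0.078, 0.1165]
tool_rot: [0.0, -0.067, 0.998, -0.0]
contact_force: [1.4, 0.9, 1.4]
gripper_width: 0.806
grasp_force: 1.0
```

Run:
```python
from h import *
local()
s=grab_frame('scene')[...,::-1]
cv2.imwrite('pics/v5.png',cv2.resize(s[120:230,210:320],None,fx=4,fy=4,interpolation=cv2.INTER_CUBIC))
```

```text
t 8.55 case xyz mm [ -87.7 -156.7    1.5] yaw err -0.007 F [1.4 0.9 1.4] w 0.81
```

View pics/v5.png

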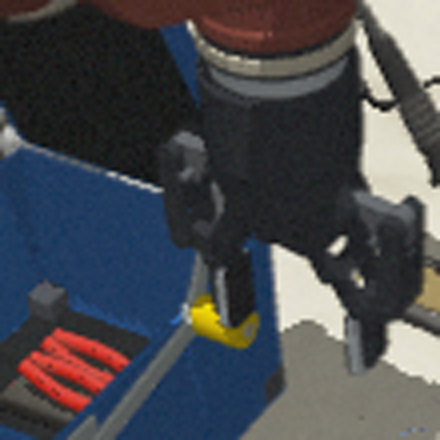

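The boss has moved down, and the stay shows a kink at about (190,310) in the crop, so it is broken. I'll retreat up and move behind the lid.

>>> apply_moves(
  targets=[
    {"translation": [0, 0, -0.45], "twist": 0, "hand": 0.8},
    {"translation": [0, 0, -0.45], "twist": 0, "hand": 0},
    {"translation": [0, 0, -0.45], "twist": 0, "hand": 0},
    {"translation": [0, 0, -0.45], "twist": 0, "hand": 0},
    {"translation": [0, 0, -0.45], "twist": 0, "hand": 0},
    {"translation": [0, 0, -0.45], "twist": 0, "hand": 0},
    {"translation": [-0.26, 0.32, 0], "twist": 0, "hand": 0},
    {"translation": [-0.26, 0.32, 0], "twist": 0, "hand": 0},
  ],
)

```text
time: 9.4
tool_pos: [0.6275, 0.1484, 0.3894]
tool_rot: [0.002, -0.065, 0.998, -0.0]
contact_force: [0.5, -0.5, -0.1]
gripper_width: 0.0
grasp_force: 0.0
```

>>> apply_moves(
  targets=[
    {"translation": [-0.26, 0.32, 0], "twist": 0, "hand": 0},
    {"translation": [-0.26, 0.32, 0], "twist": 0, "hand": 0},
    {"translation": [-0.26, 0.32, 0], "twist": 0, "hand": 0},
    {"translation": [0, 0, 0], "twist": 0, "hand": 0},
    {"translation": [0, 0, 0], "twist": 0, "hand": 0},
  ],
)

```text
time: 9.9
tool_pos: [0.6911, 0.2543, 0.3843]
tool_rot: [-0.002, -0.067, 0.998, -0.001]
contact_force: [-0.7, -0.0, 0.5]
gripper_width: -0.0
grasp_force: 0.0
```

Run:
```python
from h import *
local()
f=grab_frame('scene')
for q in ['blue_press','blue_lid']:
  for d in regions_of('scene',q)[:1]:
    ys,xs=np.nonzero(d['pixels']);print(q,xs.mean(),ys.mean(),xs.min(),xs.max(),ys.min(),ys.max())
h=cv2.cvtColor(f,cv2.COLOR_RGB2HSV)[150:230,240:300];m=(abs(h[...,0].astype(int)-27)<6)&(h[...,1]>150)
ys,xs=np.nonzero(m);print('boss',xs.mean()+240,ys.mean()+150,m.sum())
p=np.load('pose.npy')[:3]
print(proj('scene',case2w(p,[[-.1,-.105,.046],[-.08,-.105,.02]])))
local()
```

```text
t 9.9 case xyz mm [ 43.1   2.9 269.3] yaw err -0.006 F [-0.7 -0.   0.5] w -0.0
blue_press 255.84810126582278 196.47943037974684 229 273 145 237
blue_lid 230.03000857387826 133.78965418691055 181 278 96 175
boss 265.0326797385621 199.63398692810458 153
[[257.43606607 187.84308279]
 [264.18413131 192.50062852]]
t 10.05 case xyz mm [ 42.8   1.5 272.2] yaw err -0.008 F [-1.  -0.7  0.5] w 0.0
```

>>> apply_moves(
  targets=[
    {"translation": [0, 0, 0.4], "twist": 0, "hand": 0},
    {"translation": [0, 0, 0.4], "twist": 0, "hand": 0},
    {"translation": [0, 0, 0.3], "twist": 0, "hand": 0},
    {"translation": [0.2, 0, 0], "twist": 0, "hand": 0},
    {"translation": [0.15, 0, 0], "twist": 0, "hand": 0},
    {"translation": [0, 0, 0], "twist": 0, "hand": 0},
  ],
)

```text
time: 10.65
tool_pos: [0.6554, 0.2481, 0.2779]
tool_rot: [0.0, -0.066, 0.998, 0.0]
contact_force: [-0.1, 0.5, -0.0]
gripper_width: -0.0
grasp_force: 0.0
```

```bash
python3 -c "
from h import *
local()"
```

```text
t 10.65 case xyz mm [  6.9   1.8 162.9] yaw err -0.008 F [-0.1  0.5 -0. ] w -0.0
```

>>> apply_moves(
  targets=[
    {"translation": [0.08, 0, 0], "twist": 0, "hand": 0},
    {"translation": [0.08, 0, 0], "twist": 0, "hand": 0},
    {"translation": [0.08, 0, 0], "twist": 0, "hand": 0},
  ],
)

```text
time: 10.95
tool_pos: [0.6326, 0.2458, 0.2772]
tool_rot: [0.0, -0.066, 0.998, 0.0]
contact_force: [1.0, -0.8, -1.0]
gripper_width: -0.003
grasp_force: 0.0
```

```bash
python3 -c "
from h import *
local()"
```

```text
t 10.95 case xyz mm [-16.1   2.7 162.2] yaw err -0.007 F [ 1.  -0.8 -1. ] w -0.0
```

>>> apply_moves(
  targets=[
    {"translation": [0.08, 0, 0.02], "twist": 0, "hand": 0},
    {"translation": [0.08, 0, 0.02], "twist": 0, "hand": 0},
    {"translation": [0.08, 0, 0.02], "twist": 0, "hand": 0},
  ],
)

```text
time: 11.25
tool_pos: [0.6083, 0.2428, 0.2704]
tool_rot: [-0.0, -0.067, 0.998, -0.0]
contact_force: [0.0, -0.1, 1.4]
gripper_width: 0.001
grasp_force: 0.0
```

>>> apply_moves(
  targets=[
    {"translation": [0.09, 0, 0.03], "twist": 0, "hand": 0},
    {"translation": [0.09, 0, 0.04], "twist": 0, "hand": 0},
    {"translation": [0.08, 0, 0.04], "twist": 0, "hand": 0},
  ],
)

```text
time: 11.55
tool_pos: [0.5831, 0.2392, 0.2602]
tool_rot: [0.001, -0.067, 0.998, -0.0]
contact_force: [2.7, -0.2, 1.2]
gripper_width: 0.0
grasp_force: 1.5
```

Run:
```python
from h import *
local()
f=grab_frame('scene')
for d in regions_of('scene','blue_lid')[:1]:
    ys,xs=np.nonzero(d['pixels']);print(xs.min(),xs.max(),ys.min(),ys.max())
p=np.load('pose.npy')[:3]
for a in (80,70,60,50):
    t=np.deg2rad(a);print(a,proj('scene',case2w(p,[[-.2*np.cos(t)+.005*np.sin(t),.085,.2*np.sin(t)+.005*np.cos(t)]])))
```

```text
t 11.55 case xyz mm [-66.    3.1 145.2] yaw err -0.007 F [ 2.7 -0.2  1.2] w 0.0
174 278 107 175
80 [[192.35003423  81.82347099]]
70 [[182.17736047  92.9295605 ]]
60 [[172.92677924 106.47779445]]
50 [[165.03763005 121.93751252]]
```

>>> apply_moves(
  targets=[
    {"translation": [0.077, 0, 0.06], "twist": 0, "hand": 0},
    {"translation": [0.077, 0, 0.06], "twist": 0, "hand": 0},
    {"translation": [0.077, 0, 0.06], "twist": 0, "hand": 0},
    {"translation": [0.073, 0, 0.065], "twist": 0, "hand": 0},
    {"translation": [0.073, 0, 0.065], "twist": 0, "hand": 0},
    {"translation": [0.073, 0, 0.065], "twist": 0, "hand": 0},
  ],
)

```text
time: 12.25
tool_pos: [0.5381, 0.2333, 0.2213]
tool_rot: [0.0, -0.067, 0.998, -0.0]
contact_force: [3.3, -0.5, 0.8]
gripper_width: -0.0
grasp_force: 1.1
```

```bash
python3 -c "
from h import *
local()"
```

```text
t 12.25 case xyz mm [-111.3    3.5  106.3] yaw err -0.007 F [ 3.3 -0.5  0.8] w -0.0
```

>>> apply_moves(
  targets=[
    {"translation": [0.06, 0, 0.077], "twist": 0, "hand": 0},
    {"translation": [0.06, 0, 0.077], "twist": 0, "hand": 0},
    {"translation": [0.06, 0, 0.077], "twist": 0, "hand": 0},
    {"translation": [0.047, 0, 0.083], "twist": 0, "hand": 0},
    {"translation": [0.047, 0, 0.083], "twist": 0, "hand": 0},
    {"translation": [0.047, 0, 0.083], "twist": 0, "hand": 0},
  ],
)

```text
time: 12.85
tool_pos: [0.5067, 0.2292, 0.1735]
tool_rot: [0.0, -0.067, 0.998, 0.0]
contact_force: [1.4, 0.5, 1.7]
gripper_width: -0.002
grasp_force: 0.9
```

```bash
python3 -c "
from h import *
local()"
```

```text
t 12.85 case xyz mm [-143.     3.8   58.5] yaw err -0.007 F [1.4 0.5 1.7] w -0.0
```

>>> apply_moves(
  targets=[
    {"translation": [0.03, 0, 0.09], "twist": 0, "hand": 0},
    {"translation": [0.03, 0, 0.09], "twist": 0, "hand": 0},
    {"translation": [0.03, 0, 0.09], "twist": 0, "hand": 0},
    {"translation": [0.01, 0, 0.08], "twist": 0, "hand": 0},
    {"translation": [0.01, 0, 0.07], "twist": 0, "hand": 0},
    {"translation": [0, 0, 0.05], "twist": 0, "hand": 0},
    {"translation": [0, 0, 0], "twist": 0, "hand": 0},
  ],
)

```text
time: 13.55
tool_pos: [0.4955, 0.2277, 0.1261]
tool_rot: [-0.001, -0.067, 0.998, -0.0]
contact_force: [0.9, 0.2, -0.6]
gripper_width: 0.003
grasp_force: 0.0
```

```bash
python3 -c "
from h import *
local()"
```

```text
t 13.55 case xyz mm [-154.3    3.9   11.1] yaw err -0.007 F [ 0.9  0.2 -0.6] w 0.0
```

>>> apply_moves(
  targets=[
    {"translation": [0, 0, 0.04], "twist": 0, "hand": 0},
    {"translation": [0, 0, 0.04], "twist": 0, "hand": 0},
    {"translation": [0, 0, 0], "twist": 0, "hand": 0},
  ],
)

```text
time: 13.85
tool_pos: [0.496, 0.2277, 0.1188]
tool_rot: [-0.0, -0.067, 0.998, -0.0]
contact_force: [0.8, -0.2, -0.5]
gripper_width: -0.004
grasp_force: 0.0
```

>>> apply_moves(
  targets=[
    {"translation": [0, 0, 0.04], "twist": 0, "hand": 0},
    {"translation": [0, 0, 0], "twist": 0, "hand": 0},
  ],
)

```text
time: 14.05
tool_pos: [0.4966, 0.2279, 0.1175]
tool_rot: [0.0, -0.067, 0.998, -0.0]
contact_force: [-4.4, -1.3, 9.3]
gripper_width: 0.002
grasp_force: 4.8
```

>>> apply_moves(
  targets=[
    {"translation": [0, 0, 0.03], "twist": 0, "hand": 0},
    {"translation": [0, 0, 0], "twist": 0, "hand": 0},
  ],
)

```text
time: 14.25
tool_pos: [0.4966, 0.2279, 0.1173]
tool_rot: [-0.0, -0.067, 0.998, -0.0]
contact_force: [-11.9, -3.9, 23.2]
gripper_width: 0.001
grasp_force: 11.6
```

>>> apply_moves(
  targets=[
    {"translation": [0, 0, -0.07], "twist": 0, "hand": 0},
    {"translation": [0, 0, -0.4], "twist": 0, "hand": 0},
    {"translation": [0, 0, -0.45], "twist": 0, "hand": 0},
    {"translation": [0, 0, -0.45], "twist": 0, "hand": 0},
    {"translation": [0.45, 0, -0.2], "twist": 0, "hand": 0},
    {"translation": [0, 0, 0], "twist": 0, "hand": 0},
    {"translation": [0, 0, 0], "twist": 0, "hand": 0},
  ],
)

```text
time: 14.95
tool_pos: [0.4515, 0.2219, 0.2698]
tool_rot: [0.001, -0.067, 0.998, 0.0]
contact_force: [-0.4, -0.2, -0.4]
gripper_width: -0.003
grasp_force: 0.0
```

Run:
```python
from h import *
local()
s=grab_frame('scene');p=np.load('pose.npy')[:3];im=s[...,::-1].copy()
q=proj('scene',case2w(p,[[-.2,.085,.01],[-.2,-.085,.01],[0,-.085,.01],[0,.085,.01]]))
print(q.round(1))
for c in ['scene','top']:
    if c=='top':grab_frame(c)
    print([np.round(d['point'],3).tolist() for d in recognise(c,'tape_measure')[:1]+recognise(c,'grey_lid')[:1]])
z=im[70:300,150:470];cv2.imwrite('pics/end.png',cv2.resize(z,None,fx=2.5,fy=2.5))
```

```text
t 14.95 case xyz mm [-198.7    4.3  154.8] yaw err -0.007 F [-0.4 -0.2 -0.4] w -0.0
[[154.8 201.1]
 [221.4 227.8]
 [277.7 172.8]
 [214.5 151.3]]
[[0.5, -0.008, 0.044], [0.631, -0.166, 0.233]]
[[0.622, -0.152, 0.312]]
```

View pics/end.png

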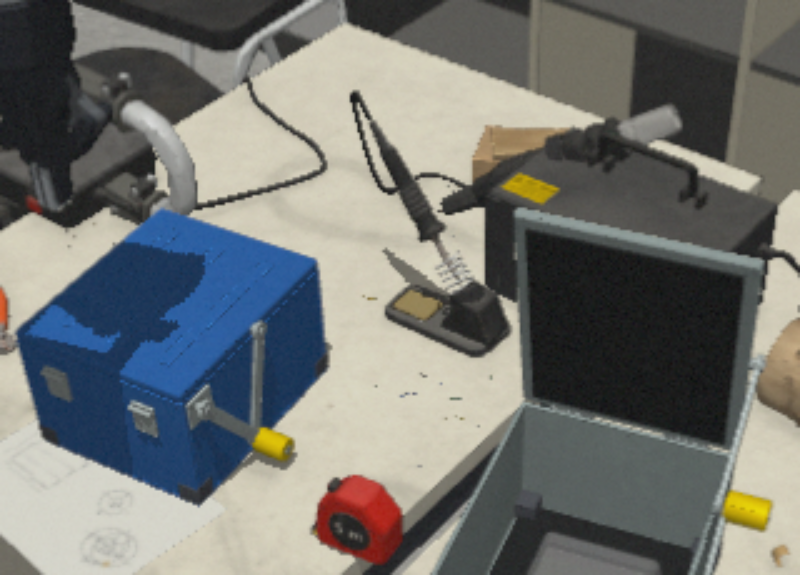

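The blue lid lies flat: its front corners at (20,335) and (185,400) in the crop match the predicted shut position within a few pixels. The grey lid and the tape measure are unchanged. Handing in.

```bash
python3 -c "
from plant import *
print(job_done())"
```

```text
the job is handed in; nothing more can be done
None
```

I broke the blue case's stay at its knuckle and lowered the lid until it was shut; the last picture shows it flat, the grey lid still open and the tape measure in place, and the job was handed in at about 15 s with no verdict returned.

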